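# Pack up the rocking hob

### The job

The portable hob rocks because its front right foot is too short: find out how much is missing by sliding the three grey packers nose first under that foot, from the thinnest up, until one binds. Leave the first one that binds in place, lying flat with its full thickness under the foot and carrying weight, and have the other two lying on the table clear of the hob. Go by feel: do not shove the hob out of its place, ram a packer against it, or jack the corner up with a packer that is too thick, and leave the other things alone.

Things in the scene. Friction and masses are not known exactly. Their poses are not given: they have to be found in the camera images.
- hob: portable induction hob, 260 x 260 mm, black glass top 56 mm above the table, a black knob (radius 16, top at 71 mm) at the middle of its front edge; 3.5 kg, loose. Origin: table level below its centre; x points from the front to its back, y to its left, z up. Rubber feet of radius 12 mm at x, y = +-100 mm; underside of the housing at 20 mm. Pushed sideways it slides at about 20 N or more
- short_foot (a point): table level straight below the middle of the hob's short front right foot (hob x, y = -100, -100 mm), 30 mm inside its right-hand face, the side with most room; moves with the hob. The other feet stand on the table; this one hangs 3 to 10.5 mm above it, how much is not known. A packer thinner than the gap slides in with under 1 N
- corner (a point): on the hob's glass top straight above the short foot, 56 mm above the table as the hob stands. A packer thicker than the gap lifts this corner by the difference and bears about 7 N; sliding it then takes 3 to 12 N. One that is over 3.4 mm too thick runs its nose bluntly against the foot
- thin_packer: one of three loose grey plastic packers, alike but for thickness, lying flat: leaf 5 mm thick, 28 wide, 130 long, with an upright fin (10 mm thick, 30 long along the leaf, 40 high above it) at its tail. Origin: underside of the leaf below the fin's middle; x points to the nose (nose at +110 mm, tail at -20), z up. The last 13 mm of the nose slope down on top to 1.6 mm. 30 g
- thin_packer_grip (a point): middle of the thin packer's finger grip, 27 mm above the underside of its leaf, the place to pinch it across its 10 mm thickness
- thin_packer_nose (a point): tip of the thin packer's nose, on its underside, 110 mm ahead of its origin
- middle_packer: one of three loose grey plastic packers, alike but for thickness, lying flat: leaf 8 mm thick, 28 wide, 130 long, with an upright fin (10 mm thick, 30 long along the leaf, 40 high above it) at its tail. Origin: underside of the leaf below the fin's middle; x points to the nose (nose at +110 mm, tail at -20), z up. The last 13 mm of the nose slope down on top to 4.6 mm. 30 g
- middle_packer_grip (a point): middle of the middle packer's finger grip, 30 mm above the underside of its leaf, the place to pinch it across its 10 mm thickness
- middle_packer_nose (a point): tip of the middle packer's nose, on its underside, 110 mm ahead of its origin
- thick_packer: one of three loose grey plastic packers, alike but for thickness, lying flat: leaf 11 mm thick, 28 wide, 130 long, with an upright fin (10 mm thick, 30 long along the leaf, 40 high above it) at its tail. Origin: underside of the leaf below the fin's middle; x points to the nose (nose at +110 mm, tail at -20), z up. The last 13 mm of the nose slope down on top to 7.6 mm. 30 g
- thick_packer_grip (a point): middle of the thick packer's finger grip, 33 mm above the underside of its leaf, the place to pinch it across its 10 mm thickness
- thick_packer_nose (a point): tip of the thick packer's nose, on its underside, 110 mm ahead of its origin
- glass: clear drinking glass, 80 mm wide, 91 mm high, standing upright; not part of the job. Origin: centre of its underside
- tin: low closed food tin, 86 mm wide, 40 mm high; not part of the job. Origin: centre of its underside
Not all that is in view belongs to the job. Leave any red look-alike of the thin_packer alone.

How it is judged:
By the outcome, as a careful person would: the job done as asked, in the order asked, and still so for the second after the job is handed in, with the robot touching nothing.
It also fails if it takes over 72 s, if anything falls off the work surface, if the arm or the gripper's body presses on something with over 40 N, if the wrist force passes 120 N, or if a joint passes its speed limit or range.

### The arm

A 6-joint arm with a two-finger parallel gripper is mounted at the origin on a cart in front of the work surface, level with it; the furniture and walls round the work are solid. World frame = base frame: x ahead of the robot, y to its left, z up, the work surface at z = 0. Lengths are in m, angles in rad, forces in N, time in s.
With the tool pointing down it reaches from about 0.325 to 0.875 m from the base axis. Payload 4.4 kg.
Tool frame: the origin (TCP) lies at the very end of the fingers, on their centre line; the grasp point (between the pads) lies behind it (r.grip_depth is the z of the grasp point in the tool frame, in m); z points along the fingers, y is the line along which they close (so a half turn about z gives the same grasp; the last joint's range is limited). The gripper opens to 85 mm and grips with 20 to 120 N. Pads are 22 mm wide; open, the fingers measure 114 mm over their backs; the gripper's body (76 mm by 85 mm) begins 54 mm behind the grasp point. The pads swing forward as they close: fully open they stand 13 mm farther back than shut.
Start: joints at [1.179, 0.207, 1.542, -0, 1.393, -0.15], TCP at [0.138, 0.558, 0.231] pointing down, gripper open.
Joint ranges: [-2.73, 2.73], [-0.86, 2.22], [0.23, 2.46], [-1.11, 4.25], [0.08, 2.63], [-2.82, 2.82]. Speed limits (rad/s): [2.79, 2.79, 3.14, 3.14, 3.14, 3.14].

### API

Orientations are given as [roll, pitch, yaw] about the fixed x, y, z axes, in that order (R = Rz(yaw) Ry(pitch) Rx(roll)).
In Python, from cell import r, vision, workorder, nets gives the robot as it stands. Calls block until the motion is done:
- r.move_pose(position, orientation): joint-space move of the TCP to a pose.
- r.move_linear(position, rate=0.15, rotation=None): straight line of the TCP; rotation=None keeps the orientation; rate is the mean speed in m/s.
- r.move_joints(angles): joint-space move.
- r.command_gripper(opening): finger opening in m; the grip force is fixed at half the most; returns when the fingers have stopped.
- r.sleep(seconds).
- r.ik(position, orientation): joint angles nearest the present ones, or None.
- vision.grab_frame(name): name is "side" or "top" or "wrist"; returns a dict with "color" (420x560x3 uint8, red, green, blue), "z_map" (420x560 float32, m along the optical axis (not along the pixel's ray), 0 where there is no reading), "camera_matrix" (3x3 intrinsics, pixels), "origin" and "orientation" of the camera in the world. Camera axes: x right, y up, looking along -z (the intrinsics and any distortion apply to the point x, -y, -z); pixel columns grow to the right and rows downward; lengths in m; the calibration is good to about 2 mm. A picture is of the moment at which its call begins.
A pose or a line that the arm cannot do raises r.Unreachable and nothing moves.
- workorder.sign_off(): hands the job in; it is judged then, once.
Trained networks look in a picture, given as the dict that the camera call returned (one of the last four; its "shot" number tells which), for a name from the list of things; names that differ only in an ending like _2 or _b are one class to them, and where a whole thing is asked for, a point or a joint stands for the part that bears it (a point fixed in the world has none). Each returns a list of dicts, best first, with "p" (0 to 1); they miss things now and then, are a little off and sometimes report something else, mostly with a low value. They report only what shows in the picture. A call takes as long as a camera call. They do not tell look-alikes from the thing itself.
- nets.outline_of(thing, picture): "pixels" (420x560 bool, what is visible of it) and "box" ([left, top, right, bottom] in pixels, round what is visible of it).
Readings, each from a call of its own:
- r.get_time_s(): time.
- r.get_joint_positions(): joint angles.
- r.get_dq(): joint speeds.
- r.get_effort(): joint torques, N m.
- r.get_tool_pos(): TCP position.
- r.get_orientation(): TCP orientation.
- r.get_contact_force(): force on the tool from outside, world axes, zero at the start.
- r.get_moment(): the same for the moment, N m.
- r.get_opening(): finger opening in m.
- r.get_gripper_force(): force on a finger pad.
Only numpy, scipy, OpenCV 4.12 (cv2) and the standard library are available. Lean on these libraries where they do the work, as an engineer would, in place of code of your own. Each camera call takes 0.05 s, during which the arm holds its last target. There are 200 camera calls.

## Working session

There is one attempt and no reset: what is moved stays moved. The work goes in short steps, each a Python script; the robot and the scene stay as the last script left them, time stands still between calls to the robot, and variables do not carry over. Pictures are saved under pics/ and viewed, at most 10 in all, crops included, and the job is handed in when it is done.

```bash
ls; mkdir -p pics; cat > h.py <<'E'
import numpy as np, cv2
from cell import r, vision, workorder, nets
def cloud(f):
    z=f["z_map"];K=np.array(f["camera_matrix"]);v,u=np.indices(z.shape)
    p=np.stack([(u-K[0,2])/K[0,0]*z,-(v-K[1,2])/K[1,1]*z,-z],-1)
    o=np.array(f["orientation"])
    if o.shape!=(3,3):
        from scipy.spatial.transform import Rotation as R
        o=R.from_euler('xyz',o).as_matrix()
    P=p@o.T+np.array(f["origin"]); P[z==0]=np.nan
    return P
def save(f,n): cv2.imwrite("pics/"+n,cv2.cvtColor(f["color"],cv2.COLOR_RGB2BGR))
E
python3 - <<'E'
from h import *
a=vision.grab_frame("top");b=vision.grab_frame("side")
print({k:v for k,v in a.items() if k not in("color","z_map")},b["origin"],b["orientation"])
cv2.imwrite("pics/a.png",cv2.cvtColor(a["color"],cv2.COLOR_RGB2BGR));save(b,"b.png")
np.savez("top.npz",P=cloud(a),c=a["color"])
P=cloud(a)
for n in["hob","thin_packer","middle_packer","thick_packer","glass","tin"]:
    for d in nets.outline_of(n,a)[:5]:
        m=d["pixels"]; q=P[m]; q=q[~np.isnan(q[:,0])]
        print(n,round(d["p"],2),d["box"],m.sum(),np.round(np.median(q,0),3) if len(q) else None,np.round(np.percentile(q[:,2],[5,50,95]),3) if len(q) else '')
print(r.grip_depth,r.get_time_s())
E
```

```text
pics
{'camera_matrix': array([[458.45308095,   0.        , 279.88416872],
       [  0.        , 458.45308095, 203.08841757],
       [  0.        ,   0.        ,   1.        ]]), 'origin': array([0.32695685, 0.05176105, 1.23501499]), 'orientation': array([ 0.19043164, -0.02747073, -1.58652707]), 'shot': 1} [0.25195722 0.68012998 0.5550797 ] [ 0.97946494 -0.0151232  -2.68831201]
hob 0.69 [137.1, 121.0, 255.5, 235.6] 9561 [0.622 0.229 0.056] [0.05  0.056 0.06 ]
hob 0.16 [330.1, 210.6, 377.1, 231.7] 492 [ 0.519 -0.178  0.011] [0.006 0.011 0.051]
thin_packer 0.9 [224.8, 259.2, 271.3, 289.6] 493 [0.373 0.1   0.006] [0.001 0.006 0.043]
thin_packer 0.82 [325.5, 184.7, 371.8, 202.3] 503 [ 0.595 -0.176  0.006] [0.    0.006 0.044]
middle_packer 0.96 [331.0, 246.0, 375.5, 267.5] 441 [ 0.422 -0.182  0.009] [0.004 0.009 0.046]
thick_packer 0.91 [327.0, 209.9, 374.3, 226.2] 510 [ 0.519 -0.18   0.011] [0.003 0.011 0.05 ]
glass 0.92 [297.1, 122.1, 322.6, 162.1] 899 [ 0.734 -0.067  0.037] [0.007 0.037 0.091]
tin 0.61 [338.6, 130.3, 371.3, 165.1] 888 [ 0.714 -0.188  0.037] [0.008 0.037 0.041]
-0.0187 0.4
```

View pics/a.png

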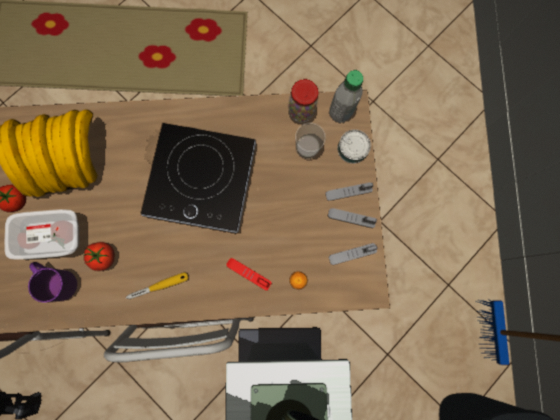

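View pics/b.png

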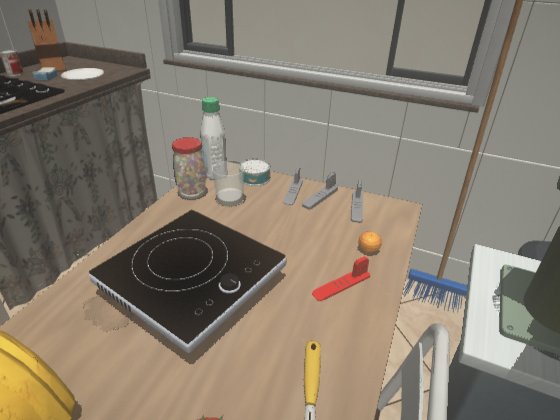

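Top view: the hob is at (198,178), with its knob at (190,211) facing the robot, so its right-hand face is on the image right. The grey packers are at (350,191), (351,218) and (354,254), noses to the left. The red look-alike at (249,274) is not for use; the grey 6 mm-high leaf at (350,191) fits thin_packer. Next: fit the poses and check with one enlarged crop.

```bash
python3 - <<'E'
from h import *
fs=[vision.grab_frame("top"),vision.grab_frame("side")]
C=[cloud(f) for f in fs]
box={"thin":(.595,-.176),"thick":(.519,-.178),"mid":(.422,-.182)}
def rect(p):
    (cx,cy),(w,h),a=cv2.minAreaRect((p[:,:2]*1000).astype(np.float32)); return np.round([cx,cy,w,h,a],1)
for i,(f,P) in enumerate(zip(fs,C)):
  for n in ["thin_packer","middle_packer","thick_packer"]:
    for d in nets.outline_of(n,f)[:3]:
      if d["p"]<.5: continue
      m=d["pixels"];q=P[m];col=f["color"][m].astype(int)
      k=~np.isnan(q[:,0]);q=q[k];col=col[k]
      red=np.median(col[:,0]-col[:,2])>60
      fin=q[(q[:,2]>.025)&(q[:,2]<.06)];leaf=q[q[:,2]<.02]
      if len(fin)<4: continue
      print(i,n,round(d["p"],2),"RED" if red else "", "leafz",np.round(np.median(leaf[:,2]),4),"fin",np.round(fin.mean(0),4),len(fin),"rect",rect(q),"leafmean",np.round(leaf[:,:2].mean(0),4))
  q=P[(np.abs(P[...,2]-.056)<.004)&(np.abs(P[...,0]-.62)<.22)&(np.abs(P[...,1]-.23)<.22)]
  print(i,"hob",len(q),rect(q))
  for d in nets.outline_of("hob",f)[:1]:
    q=P[d["pixels"]]; q=q[np.abs(q[:,2]-.056)<.006]; print("hobnet",d["p"],rect(q), np.round(np.median(q,0),4))
cv2.imwrite("pics/c.png",cv2.resize(cv2.cvtColor(fs[0]["color"][165:295,215:395],cv2.COLOR_RGB2BGR),None,fx=4,fy=4,interpolation=cv2.INTER_CUBIC))
E
```

```text
0 thin_packer 0.78  leafz 0.0049 fin [ 0.6015 -0.2176  0.0407] 57 rect [ 594.7 -177.4   30.8  134.1   11.8] leafmean [ 0.5918 -0.169 ]
0 thin_packer 0.74 RED leafz 0.0049 fin [0.3493 0.0633 0.0429] 50 rect [372.9 102.5 127.   26.4  58.6] leafmean [0.3751 0.1059]
0 middle_packer 0.56  leafz 0.008 fin [ 0.4325 -0.2176  0.0446] 52 rect [ 421.7 -179.2   29.8  132.1   13.3] leafmean [ 0.42  -0.171]
0 thick_packer 0.83  leafz 0.0104 fin [ 0.5078 -0.2208  0.0452] 67 rect [ 521.3 -181.7  134.4   33.3   75.4] leafmean [ 0.5202 -0.1735]
0 hob 8171 [629.2 231.1 255.  256.9  79.2]
hobnet 0.72 [628.3 229.8 258.  256.4  78.8] [0.6263 0.2294 0.0562]
1 thin_packer 0.84  leafz 0.0056 fin [ 0.5998 -0.212   0.0372] 46 rect [ 594.7 -183.8   27.6  142.1   11.7] leafmean [ 0.5906 -0.169 ]
1 thin_packer 0.66 RED leafz 0.0053 fin [0.3486 0.0661 0.0373] 156 rect [369.8  90.  152.7  34.9  58.8] leafmean [0.3732 0.1056]
1 middle_packer 0.69  leafz 0.0003 fin [0.6149 0.2553 0.0546] 14793 rect [655.7 196.8 316.4 327.2  79.2] leafmean [0.6675 0.1517]
1 middle_packer 0.62  leafz 0.0085 fin [ 0.4304 -0.2108  0.0398] 48 rect [ 505.6 -581.    32.8  957.6   11.8] leafmean [ 0.4203 -0.1729]
1 thick_packer 0.95  leafz 0.0109 fin [ 0.5077 -0.2196  0.0406] 98 rect [ 618.6 -592.3   79.4  972.    13.8] leafmean [ 0.5269 -0.2096]
1 hob 13008 [628.6 229.5 255.8 255.7  79.1]
hobnet 0.93 [628.6 230.8 256.1 256.4  78.8] [0.6161 0.2578 0.0561]
```

View pics/c.png

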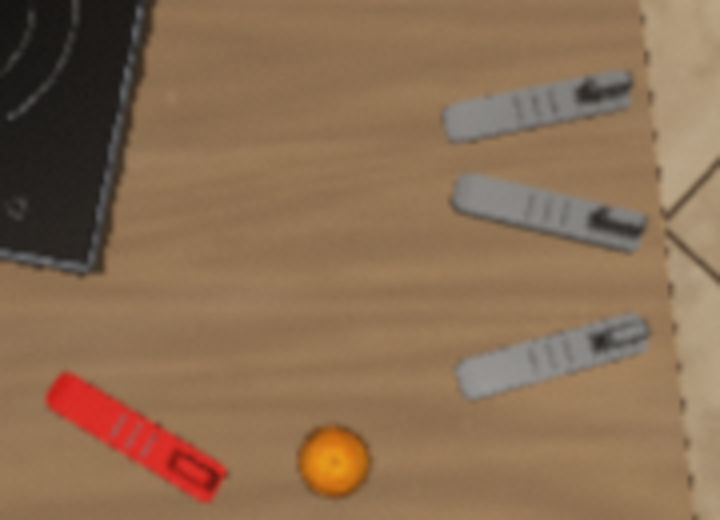

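All three agree with their stated sizes: the leaf heights are 5, 8 and 11 mm from thin to thick. The crop confirms thin as the top grey one (540,105), thick as the middle one (550,212) and middle as the bottom one (555,355), with red at (135,440) to be left alone. Next I check the hob corner with the wrist camera on the way, then grasp the thin packer.

```bash
cat >> h.py <<'E'
D=np.deg2rad
HOB=np.array([.6288,.2300]);HY=D(-11.0)
PK={"thin":(.6035,-.2205,101.8,.005),"mid":(.4325,-.2220,103.3,.008),"thick":(.5095,-.2245,75.4,.011)}
def foot():
    c,s=np.cos(HY),np.sin(HY); return HOB+np.array([[c,-s],[s,c]])@[-.1,-.1], np.array([-s,c])
def ori(h): return [np.pi,0,h]
def grasp(n):
    x,y,h,t=PK[n];o=ori(D(h))
    r.move_pose([x,y,.11],o); r.command_gripper(.045)
    r.move_linear([x,y,t+.0033],rate=.12)
    r.command_gripper(0.0)
    print(n,"opening",r.get_opening(),"force",r.get_gripper_force(),"tcp",r.get_tool_pos(),"F",r.get_contact_force())
E
python3 - <<'E'
from h import *
t0=r.get_time_s(); print(r.get_orientation())
for h in(101.8,79,103.3,75.4):
    print(h,r.ik([.5,0,.1],ori(D(h))),r.ik([.5,0,.1],ori(D(h-180))))
r.move_pose([.50,.08,.33],ori(D(79)))
print(r.get_time_s()-t0,r.get_joint_positions())
f=vision.grab_frame("wrist");save(f,"w.png");np.savez("w.npz",P=cloud(f),c=f["color"])
P=cloud(f);q=P[np.abs(P[...,2]-.056)<.006];print(len(q),np.nanmin(P[...,2]),q.min(0),q.max(0))
E
```

```text
[ 3.14150438e+00 -1.43492206e-05  2.89980495e+00]
101.8 [-0.17326563  0.20236774  1.8440425   0.          1.09518241 -0.37921449] [-1.73265634e-01  2.02367740e-01  1.84404250e+00 -4.44089210e-16
  1.09518241e+00  2.76237817e+00]
79 [-1.73265634e-01  2.02367740e-01  1.84404250e+00 -4.44089210e-16
  1.09518241e+00  1.87205841e-02] None
103.3 [-0.17326563  0.20236774  1.8440425   0.          1.09518241 -0.40539442] [-1.73265634e-01  2.02367740e-01  1.84404250e+00 -4.44089210e-16
  1.09518241e+00  2.73619823e+00]
75.4 [-1.73265634e-01  2.02367740e-01  1.84404250e+00 -4.44089210e-16
  1.09518241e+00  8.15524372e-02] None
2.1750000000000003 [-1.10660892e-02 -2.20262049e-03  1.56863390e+00  2.79520496e-04
  1.57563232e+00  1.79543588e-01]
30347 -0.9323404995624536 [ 0.02627436 -0.23675006  0.05000022] [0.84612939 0.31143076 0.06199937]
```

View pics/w.png

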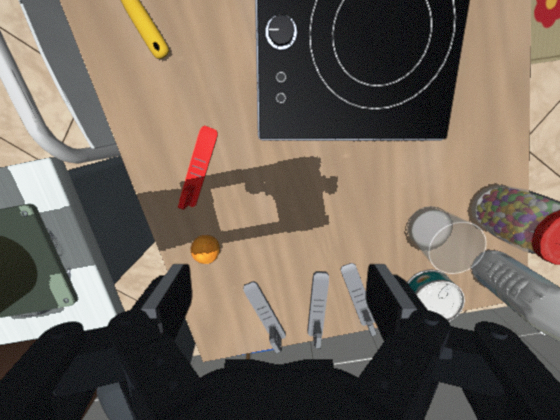

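The wrist view shows the hob's front-right corner at (260,138) and its right-hand edge running to (447,139). I'll fit both edges to check the hob pose, then grasp thin.

```bash
python3 - <<'E'
from h import *
d=np.load("w.npz");P=d["P"]
top=np.abs(P[...,2]-.056)<.004
# right edge: lowest top-row per column; front edge: leftmost per row
R=np.array([P[np.where(top[:200,u])[0].max(),u,:2] for u in range(275,440,3)])
F=np.array([P[v,np.where(top[v,230:400])[0].min()+230,:2] for v in range(5,130,3)])
def line(p):
    l=cv2.fitLine(p.astype(np.float32),cv2.DIST_HUBER,0,.001,.001).ravel();return l
lr,lf=line(R),line(F)
ang=lambda l:np.degrees(np.arctan2(l[1],l[0]))
print(ang(lr),ang(lf))
A=np.array([lr[:2],-lf[:2]]).T;s=np.linalg.solve(A,lf[2:]-lr[2:]);print("corner",lr[2:]+s[0]*lr[:2])
c,s=np.cos(HY),np.sin(HY);print("pred",HOB+np.array([[c,-s],[s,c]])@[-.13,-.13],foot())
grasp("thin")
print(r.get_time_s())
E
```

```text
-10.900941 79.04677
corner [0.48263335 0.12922513]
pred [0.4763833  0.12719364] (array([0.51155638, 0.15091818]), array([0.190809  , 0.98162718]))
thin opening 0.009310100813787126 force 58.89470770955086 tcp [ 0.60433943 -0.22093292  0.00940872] F [-0.12529317  0.65809264  4.01989438]
6.45
```

```bash
python3 - <<'E'
from h import *
P=np.load("w.npz")["P"]
for n,(x,y,h,t) in PK.items():
    m=(np.hypot(P[...,0]-x,P[...,1]-y)<.04)&(P[...,2]>.02)&(P[...,2]<.06)
    u=np.array([np.cos(D(h)),np.sin(D(h))])
    c=np.array([x,y])+.045*u
    d=P[...,:2]-c; L=(np.abs(d@u)<.075)&(np.abs(d@[-u[1],u[0]])<.025)&(P[...,2]>.5*t)&(P[...,2]<.06)
    q=P[L]; print(n,"fin",np.round(P[m].mean(0),4),m.sum(),"rect",np.round(cv2.minAreaRect((q[:,:2]*1000).astype(np.float32))[0],1),np.round(cv2.minAreaRect((q[:,:2]*1000).astype(np.float32))[1],1),np.round(cv2.minAreaRect((q[:,:2]*1000).astype(np.float32))[2],1),"expect c",c)
    s=q[(q[:,2]<t+.004)]; print("   leaf lateral mean off mm",np.round(1000*np.mean((s[:,:2]-c)@[-u[1],u[0]]),1))
p=r.get_tool_pos();print(p)
r.move_linear([p[0],p[1],.0135],rate=.05);print(r.get_tool_pos(),r.get_contact_force())
r.move_linear([p[0],p[1],.1],rate=.2);r.sleep(.2);print(r.get_tool_pos(),r.get_contact_force(),r.get_orientation(),r.get_opening(),r.get_time_s())
f=vision.grab_frame("side");save(f,"s1.png");Q=cloud(f)
f=vision.grab_frame("wrist");save(f,"w1.png")
E
```

```text
thin fin [ 0.6026 -0.2145  0.0383] 143 rect [ 596.6 -178.5] [ 34.1 129.6] 8.2 expect c [ 0.59429768 -0.17645097]
   leaf lateral mean off mm -0.1
mid fin [ 0.4354 -0.2182  0.0381] 208 rect [ 423.3 -179.2] [ 28.  129.6] 14.6 expect c [ 0.42214776 -0.17820695]
   leaf lateral mean off mm -2.0
thick fin [ 0.5103 -0.2183  0.0412] 183 rect [ 521.1 -180.6] [130.   27.7] 75.9 expect c [ 0.52084312 -0.18095309]
   leaf lateral mean off mm 0.8
[ 0.60433943 -0.22093292  0.00940872]
[ 0.60444467 -0.22098764  0.01370819] [-0.30691852  0.20870405 -0.61384981]
[ 0.60273045 -0.22011822  0.09743665] [-0.44148768  0.309777    0.04968616] [-3.13800784e+00 -2.93785101e-03  1.77668473e+00] 0.009502306505498076 7.4917
```

View pics/s1.png

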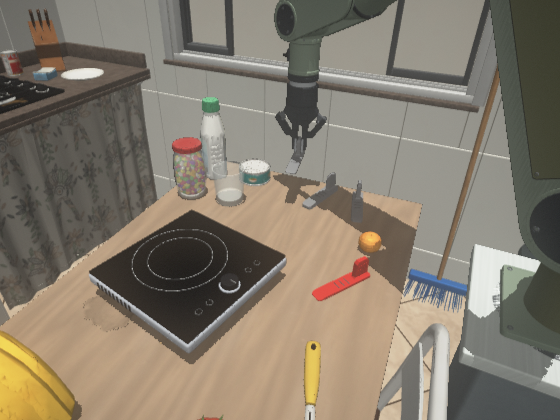

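```bash
cat >> h.py <<'E'
def corner(f,us=None):
    P=cloud(f);d=[x for x in nets.outline_of("hob",f) if x["p"]>.3]
    if not d: return None
    m=d[0]["pixels"]&(np.abs(P[...,2]-.056)<.005)
    q=P[m][:,:2]; c,s=np.cos(HY),np.sin(HY); l=(q-HOB)@np.array([[c,-s],[s,c]])  # hob frame
    def edge(a,b,lo,hi):  # extreme (min) of a in bins of b
        pts=[]
        for k in np.arange(lo,hi,.004):
            w=l[(b(l)>=k)&(b(l)<k+.004)]
            if len(w)>5: pts.append((k+.002,np.percentile(a(w),.5)))
        pts=np.array(pts); return (np.polyfit(*pts.T,1),np.median(pts[:,1]),len(pts)) if len(pts)>3 else None
    return edge(lambda w:w[:,1],lambda w:w[:,0],-.11,.11),edge(lambda w:w[:,0],lambda w:w[:,1],-.11,.11)
def goto(p,rate=.15,tol=.0006,n=3,rot=None):
    p=np.array(p,float);c=p.copy()
    for i in range(n):
        r.move_linear(c,rate=rate,rotation=rot); r.sleep(.05); e=p-np.array(r.get_tool_pos())
        if np.abs(e).max()<tol: break
        c=c+e
    return c
E
python3 - <<'E'
from h import *
F,u=foot();h=np.pi/2+HY
p=F-u*.175
r.move_pose([*p,.13],ori(h)); r.sleep(.1)
print(r.get_tool_pos(),p,r.get_time_s(),r.get_orientation())
for n in("wrist","top","side"):
    f=vision.grab_frame(n)
    if n=="wrist": save(f,"w2.png")
    print(n,corner(f))
E
```

```text
[ 0.47942975 -0.02197264  0.13028226] [ 0.47816481 -0.02086658] 8.6333 [3.14028383e+00 2.80421913e-04 1.37784786e+00]
wrist (None, None)
top ((array([ 0.00121209, -0.12398284]), np.float64(-0.12409556661425315), 55), (array([-0.00044341, -0.12444416]), np.float64(-0.1245747742370222), 55))
side None
```

View pics/w2.png

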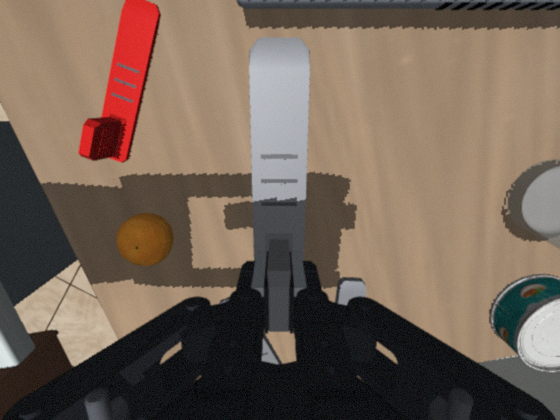

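Wrist view: the packer is held straight, with its nose at (279,40). The hob's right-hand face runs along the top edge with its front corner at about (240,5), so I can measure corner against packer directly.

```bash
python3 - <<'E'
from h import *
f=vision.grab_frame("wrist");P=cloud(f);c,s=np.cos(HY),np.sin(HY)
l=P.copy();l[...,:2]=(P[...,:2]-HOB)@np.array([[c,-s],[s,c]])
for v in range(0,26,2):
    g=l[v,200:300];k=np.where((g[:,2]>.012)&(g[:,2]<.075))[0]
    if len(k): print(v,k[0]+200,np.round(g[k[0]]*1000,1),np.round(g[k[min(5,len(k)-1)]]*1000,1))
tp=np.array(r.get_tool_pos());t=(tp[:2]-HOB)@np.array([[c,-s],[s,c]]);print("tcp hob",np.round(t*1000,1),tp[2])
for v in range(44,200,12):
    g=l[v,200:360];k=np.where(g[:,2]>.08)[0]
    if len(k): print(v,k[0]+200,k[-1]+200,np.round(g[k[0]]*1000,1),np.round(g[k[-1]]*1000,1))
E
```

```text
0 238 [-126.2 -128.4   44.3] [-122.8 -128.7   45.4]
2 239 [-125.9 -128.7   41.6] [-122.1 -130.1   46.4]
4 240 [-125.7 -128.6   37.4] [-121.8 -130.5   44. ]
6 241 [-125.6 -128.5   33. ] [-121.6 -130.3   39.2]
8 245 [-122.7 -130.3   35.2] [-119.2 -130.5   36. ]
tcp hob [ -99.8 -275.3] 0.1298355085374503
44 254 304 [-110.9 -168.8  122.3] [ -88.6 -168.6  120.9]
56 250 309 [-112.6 -173.9  123.9] [ -86.3 -173.5  121.8]
68 249 309 [-113.2 -178.8  124.6] [ -86.4 -178.8  124.4]
80 249 309 [-113.2 -183.8  125.5] [ -86.2 -183.8  124.4]
92 250 308 [-113.  -188.8  124.3] [ -86.6 -188.9  125.2]
104 250 308 [-113.1 -194.   125.2] [ -86.4 -194.   124.8]
116 250 307 [-113.3 -199.3  124.6] [ -86.7 -199.3  124.9]
128 251 307 [-112.9 -204.7  125.7] [ -86.6 -204.7  125.1]
140 251 307 [-113.2 -210.4  123.5] [ -86.5 -210.2  126. ]
152 251 306 [-113.3 -215.9  125.1] [ -86.7 -216.   124.4]
164 252 305 [-112.9 -221.6  125.6] [ -87.  -221.9  124.1]
176 252 306 [-113.1 -227.6  125.2] [ -86.4 -227.7  124.7]
188 252 305 [-113.3 -233.8  124.7] [ -86.7 -233.8  124.8]
```

```bash
cat >> h.py <<'E'
HOB=HOB+.0018*np.array([np.cos(HY),np.sin(HY)])
def lower(z0,fmin=1.2):
    """settle the held packer on the table; returns commanded and actual z"""
    p=np.array(r.get_tool_pos());c=goto([p[0],p[1],z0+.003],rate=.08)
    r.sleep(.1);b=np.array(r.get_contact_force())
    for i in range(10):
        c[2]-=.0006;r.move_linear(c,rate=.02);f=np.array(r.get_contact_force())-b
        if f[2]>fmin: break
    print("lowered",c,r.get_tool_pos(),np.round(f,2),"t",r.get_time_s());return c,b
def insert(c,b,end,stop=14,step=.004,rate=.04):
    """push along u from present place till origin is `end` before the foot; logs drag"""
    F,u=foot();n=np.array([u[1],-u[0]]);log=[]
    off=c[:2]-np.array(r.get_tool_pos())[:2]
    d=(F-np.array(r.get_tool_pos())[:2])@u
    while d>end+1e-4:
        d=max(d-step,end)
        r.move_linear([*(F-u*d+off),c[2]],rate=rate)
        tp=np.array(r.get_tool_pos())
        f=np.array(r.get_contact_force())-b
        log.append((d,-f[:2]@u,f[:2]@n,f[2],(F-tp[:2])@u,(tp[:2]-F)@n,tp[2]))
        if -f[:2]@u>stop: print("STOP");break
        lat=(tp[:2]-F)@n
        off=off-.3*lat*n
    for L in log: print(" ".join(f"{1000*a:.1f}" if i in(0,4,5,6) else f"{a:.2f}" for i,a in enumerate(L)))
    print("t",r.get_time_s());return log
E
python3 - <<'E'
from h import *
F,u=foot();h=np.pi/2+HY
goto([*(F-u*.16),.05],rate=.2)
c,b=lower(.0094)
insert(c,b,.079)
E
```

```text
lowered [ 0.48228447 -0.00639784  0.0088    ] [ 0.48237111 -0.00640423  0.00938397] [-2.21  0.08  5.4 ] t 12.15
156.0 -1.18 -0.37 4.97 155.7 0.5 9.4
152.0 -0.24 -0.13 6.49 151.8 0.6 9.4
148.0 -1.14 0.20 5.82 147.8 0.4 9.4
144.0 0.08 0.05 5.62 143.8 0.3 9.4
140.0 0.17 0.54 5.63 139.8 0.2 9.4
136.0 0.19 -0.24 5.46 135.8 0.2 9.4
132.0 -0.98 -0.31 5.72 131.8 0.1 9.4
128.0 -0.71 -0.21 5.20 127.8 0.0 9.4
124.0 -0.07 -1.01 4.95 123.8 0.1 9.4
120.0 0.13 -0.49 5.18 119.8 0.0 9.4
116.0 -0.35 0.11 6.08 115.8 0.0 9.4
112.0 -0.62 0.36 5.16 111.8 -0.0 9.4
108.0 -0.93 -0.34 5.93 107.8 -0.0 9.4
104.0 0.01 -0.82 6.08 103.8 -0.0 9.3
100.0 -0.63 -0.86 5.41 99.8 0.0 9.4
96.0 -0.38 -0.80 5.25 95.8 -0.0 9.4
92.0 -0.29 0.16 5.52 91.8 0.0 9.4
88.0 0.39 -0.89 4.80 87.8 -0.1 9.4
84.0 -0.19 0.62 4.81 83.8 -0.1 9.3
80.0 0.26 -0.39 5.77 79.8 -0.0 9.4
79.0 1.73 -1.24 5.89 79.1 0.0 9.4
t 17.4
```

Thin slides right in with no rise in drag (noise about 0.6 N), so it does not bind. I'll withdraw it, put it back where it lay and fetch the middle one.

```bash
cat >> h.py <<'E'
def withdraw_place(n,z):
    F,u=foot();p=np.array(r.get_tool_pos())
    r.move_linear([*(F-u*.165),p[2]],rate=.12)
    r.move_linear([*(F-u*.165),.11],rate=.2)
    x,y,h,t=PK[n]
    r.move_pose([x,y,.11],ori(D(h)))
    goto([x,y,z+.004],rate=.15);r.move_linear([x,y,z+.0005],rate=.05)
    r.command_gripper(.045); r.move_linear([x,y,.11],rate=.2);print("placed",r.get_time_s())
def fetch(n):
    grasp(n); p=np.array(r.get_tool_pos()); F,u=foot()
    r.move_linear([p[0],p[1],.11],rate=.2)
    r.move_pose([*(F-u*.16),.10],ori(np.pi/2+HY))
    goto([*(F-u*.16),.05],rate=.2)
    print("opening",r.get_opening(),r.get_time_s()); return p[2]
E
python3 - <<'E'
from h import *
withdraw_place("thin",.0094)
z=fetch("mid")
f=vision.grab_frame("wrist");save(f,"w3.png");save(vision.grab_frame("top"),"t3.png")
a,b=[cv2.imread("pics/"+n) for n in("w3.png","t3.png")]
cv2.imwrite("pics/m3.png",cv2.resize(np.hstack([a,b]),(800,300)))
print(z)
E
```

```text
placed 22.65
mid opening 0.009086547379039772 force 59.038006737828255 tcp [ 0.43326568 -0.22257639  0.01217508] F [0.08681089 0.43509771 4.52205996]
opening 0.009355637382663934 27.55
0.012175082224952467
```

View pics/m3.png

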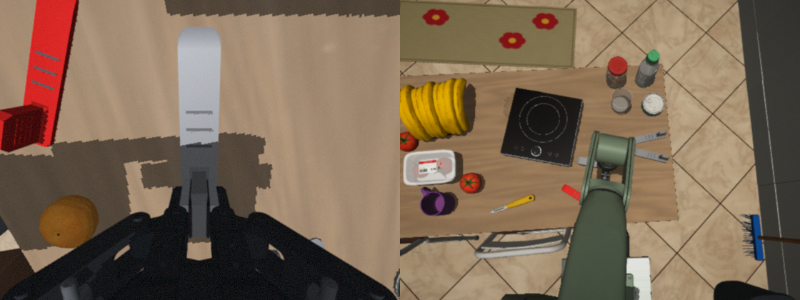

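The middle packer is held straight (left half, nose at (200,30)), thin is back in its row and the hob hasn't moved. Now I slide the middle one in.

```bash
python3 - <<'E'
from h import *
c,b=lower(.0122)
insert(c,b,.079)
E
```

```text
lowered [ 0.48195218 -0.00630838  0.0116    ] [ 0.48203789 -0.00633338  0.01218514] [-2.17  1.1   5.59] t 29.875
156.0 -1.68 -0.85 4.39 155.7 0.6 12.2
152.0 -0.97 -1.26 5.46 151.8 0.5 12.2
148.0 -0.69 -0.44 5.54 147.8 0.4 12.2
144.0 -0.81 -0.88 5.44 143.8 0.3 12.2
140.0 0.19 -0.07 5.86 139.8 0.2 12.2
136.0 -0.70 -0.72 5.21 135.8 0.2 12.2
132.0 -0.53 -0.98 4.92 131.8 0.1 12.2
128.0 0.76 -0.78 4.92 127.8 0.0 12.2
124.0 -0.26 0.82 5.50 123.8 0.1 12.2
120.0 -0.78 -0.77 5.06 119.8 0.0 12.2
116.0 -0.96 -0.44 5.24 115.8 0.0 12.2
112.0 -0.63 -0.45 5.85 111.8 0.0 12.2
108.0 0.81 -0.73 5.73 108.3 -0.0 12.2
104.0 4.63 -0.10 6.25 105.2 0.0 12.2
100.0 3.47 -0.11 5.61 100.8 0.1 12.2
96.0 4.65 -0.24 6.60 97.3 0.1 12.2
92.0 6.41 -0.63 6.01 93.5 0.0 12.1
88.0 6.70 -0.46 6.79 89.5 0.0 12.2
84.0 6.97 -1.54 6.17 85.6 0.0 12.2
80.0 6.80 0.21 6.36 81.6 -0.0 12.2
79.0 7.96 0.37 5.99 80.9 -0.0 12.2
t 35.125
```

It binds: drag rises to a steady 7 N, well below the 20 N that would slide the hob. I'll push 6 mm deeper for margin, release, back off and check.

```bash
python3 - <<'E'
from h import *
F,u=foot();n=np.array([u[1],-u[0]])
p=np.array(r.get_tool_pos());d=(F-p[:2])@u
print("d",d, r.get_contact_force())
for k in (.076,.0735):
    r.move_linear([*(F-u*k+u*.002-n*0.0),.0116],rate=.03)
    p=np.array(r.get_tool_pos());print((F-p[:2])@u,(p[:2]-F)@n,p[2],r.get_contact_force())
r.command_gripper(.035);r.sleep(.1)
print("released F",r.get_contact_force(),r.get_opening())
p=r.get_tool_pos();r.move_linear([p[0],p[1],.10],rate=.15)
r.move_pose([.45,-.12,.30],ori(np.pi/2+HY))
print(r.get_time_s())
f=vision.grab_frame("top");print(corner(f));P=cloud(f)
q=P[(np.abs(P[...,2]-.056)<.006)&(np.abs(P[...,0]-.62)<.22)&(np.abs(P[...,1]-.23)<.22)]
print(cv2.minAreaRect((q[:,:2]*1000).astype(np.float32)))
for nm in("thin_packer","middle_packer","thick_packer"):
    for e in nets.outline_of(nm,f)[:2]:
        if e["p"]>.4:
            q=P[e["pixels"]];fin=q[(q[:,2]>.025)];lf=q[q[:,2]<.02];print(nm,e["p"],np.round(fin.mean(0),3),np.round(np.median(lf,0),4))
w=vision.grab_frame("wrist");save(w,"w4.png");s=vision.grab_frame("side");save(s,"s4.png")
a,b=[cv2.imread("pics/"+k) for k in("w4.png","s4.png")]
cv2.imwrite("pics/m4.png",cv2.resize(np.hstack([a,b]),(800,300)))
E
```

```text
d 0.08092609474596595 [-0.7584306  -8.52527609  5.96145322]
0.07577899978369461 0.0007034025499883817 0.012161605973533413 [-1.71692284 -7.01783683  7.25183455]
0.07336555466755895 0.0007686127195533019 0.012179362014490411 [-2.57006244 -7.20224356  7.13399422]
released F [0.74681999 0.02336547 0.23518305] 0.035213722252862754
38.0083
((array([ 0.00673775, -0.1241783 ]), np.float64(-0.12414357265048831), 55), (array([ 0.00226726, -0.12626852]), np.float64(-0.12655145627776704), 55))
((623.5629272460938, 203.33975219726562), (312.8353271484375, 258.61492919921875), 79.41019439697266)
thin_packer 0.81 [0.349 0.063 0.043] [0.3781 0.1097 0.0051]
thin_packer 0.72 [ 0.462 -0.059  0.591] [ 0.5849 -0.138   0.0051]
middle_packer 0.66 [0.497 0.079 0.045] [0.4982 0.1012 0.0084]
```

View pics/m4.png

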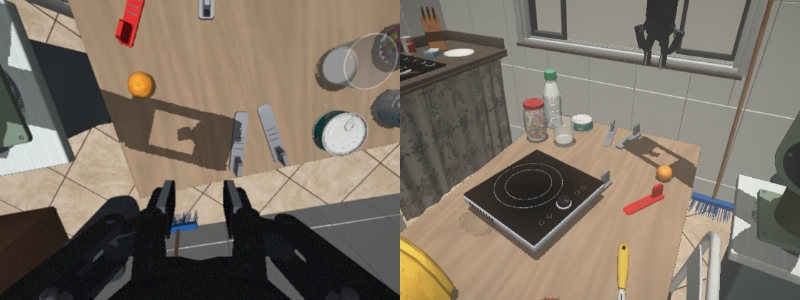

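The hob hasn't moved (front and right-hand edges within 0.2 mm of before). The middle packer lies flat under the foot, its fin at (205,8) in the wrist half. Thin and thick lie on the table at (270,130) and (240,140), and the gripper is clear.

```bash
python3 -c "
from h import *
print(workorder.sign_off(),r.get_time_s())"
```

```text
the job is handed in; nothing more can be done
the job is handed in; nothing more can be done
```

I handed the job in with the middle (8 mm) packer left in place under the short foot: the thin (5 mm) one slid in freely and the middle one bound at about 7 N, so between 5 and 8 mm is missing; the thin and thick packers lie on the table clear of the hob, which had not moved.

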